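# Hold the sprung parts-well gate half open on the regulator bench

## Robot

A 6-joint arm with a two-finger parallel gripper is mounted at the origin on the work surface. World frame = base frame: x ahead of the robot, y to its left, z up, the work surface at z = 0. Lengths are in m, angles in degrees, forces in N, time in s.
With the tool pointing down it reaches from about 0.4 to 0.825 m from the base axis. Payload 7 kg.
Tool frame: the origin (TCP) lies at the very end of the fingers, on their centre line; the grasp point (between the pads) lies 19 mm behind it; z points along the fingers, y is the line along which they close (so a half turn about z gives the same grasp; the last joint's range is limited). The gripper opens to 88 mm and grips with 3 to 60 N. Pads are 19 mm wide; open, the fingers measure 130 mm over their backs; the gripper's body (78 mm by 193 mm) begins 47 mm behind the grasp point.
Start: joints at [-54.196, 20.546, 0.682, 0, -70.136, -16.507], TCP at [0.223, -0.637, 0.227] pointing down, gripper open.
Joint ranges: [-176.03, 176.03], [-82.01, 121.73], [-58.28, 71.71], [-173.87, 95.51], [-174.79, -0.11], [-173.66, 173.66]. Speed limits (degrees/s): [136.94, 136.94, 172.46, 180, 180, 180].

## Interface

Orientations are given as [roll, pitch, yaw] about the fixed x, y, z axes, in that order (R = Rz(yaw) Ry(pitch) Rx(roll)).
In Python, from plant import ctrl, cams, workorder gives the robot as it stands.
- The arm moves only by the tool play_rows, never from a script. Its argument "motion" is a list of rows, each an object of numbers: "x", "y", "z": the shift along the tool's x, y, z normalised to -1 to 1, where 1 is 0.025 m; "rx", "ry", "rz": the turn, a rotation vector about the tool's x, y, z normalised to -1 to 1, where 1 is 4 degrees. A call has 1 to 20 rows; each row shifts and turns the commanded pose from where the row before left it, along the tool's axes as they then stand; what a row does not reach is not made up. A row lasts 1/8 s, in which the tool goes at most 62.5 mm and 10.7 degrees, less where a joint would pass 70% of its speed; a pose out of reach is approached as far as the arm can. A call with a number of a shift or a turn outside -1 to 1 is refused whole. A call with a gripper value outside its range is refused whole. "fingers" is the opening, from -1 (shut) to 1 (fully open), set as the call begins (left out, the last holds). The fingers move at their own pace and stop on an object; the grip force is fixed at half the most. Time passes only in rows, so rows that do not move let the fingers close. It gives the time, the measured TCP pose, the force, the opening and the grip force at its end, in the units of the state.
- ctrl.get_obs(): the state, without advancing time (a new reading comes with each control period).
- cams.snapshot(name): name is "side" or "top"; returns the picture (480x640x3 uint8, blue, green, red); there is no depth.
- cams.get_calibration(name): a dict with "vertical_fov" (degrees; the focal length in pixels is half the picture's height over the tangent of half this angle, whatever the lens; pixels are square), "cx", "cy" (the principal point, pixels), "k1" (the pictures are not rectified: a ray, as slopes to the right and down, at radius r is drawn at 1 + k1 r^2 times it, then the intrinsics apply), "position" and "rotation" of the camera in the world. Camera axes: x right, y up, looking along -z (the intrinsics and any distortion apply to the point x, -y, -z); pixel columns grow to the right and rows downward; lengths in m; the calibration is good to about 2 mm. A picture is of the moment at which its call begins. get_calibration takes no time and is no camera call.
- workorder.close_job(): hands the job in; it is judged then, once.
The state is a dict: "clock": time; "joint_pos": joint angles; "qvel": joint speeds; "tau": joint torques, N m; "tool_pos": TCP position; "orientation": TCP orientation; "force": force on the tool from outside, world axes, zero at the start; "moment": the same for the moment, N m; "opening": finger opening in m; "gripper_force": force on a finger pad.
Only numpy, scipy, OpenCV 4.12 (cv2) and the standard library are available. Lean on these libraries where they do the work, as an engineer would, in place of code of your own. Each camera call takes 0.05 s, during which the arm holds its last target. There are 200 camera calls.

## Task

Pull the parts tray out of its grey sleeve all the way to its stop. Then slide the sprung gate on the tray half-way open, so that its edge stands over the middle divider of the well and only the pocket with the bronze lever pivot is uncovered, and finish while still holding the gate there: it springs shut if you let go. Leave the other things on the bench where they are.

Things in the scene. Friction and masses are not known exactly. Their poses are not given: they have to be found in the camera images.
- sleeve: Fixed grey plastic sleeve that holds the tray, 220 deep (x) x 250 wide (y) x 108 high. Origin on the bench under the middle of its open front; its x axis points into the sleeve (away from the robot), y to the left, z up. The tray slides out along the sleeve's -x. The gate slides along the sleeve's +y.
- tray (a joint): How far the white tray is pulled out, in m: 0 shut, 0.145 at its stop; starts at 0 to 0.03. About 3 N of friction; it stays where it is left. Its front panel is 250 wide, 12 thick, its top 104 above the bench. Behind it lies a flat deck 55 above the bench, with rails up to 63, that carries the gate; with the tray out, the gate is clear in front of the sleeve.
- tray_handle (a point): Middle of the tray's steel handle bar, 80 above the bench. The bar is round, 12 in diameter, 110 long along the sleeve's y, and its axis stands 50 in front of the panel's face, so there is a gap of 44 between bar and panel; it is open above and below. Moves with the tray.
- gate (a joint): How far the gate is slid open, in m: 0 shut (at rest), 0.09 fully open; half-way is 0.045. It opens along the sleeve's +y (to the left seen from the robot). A spring pushes it shut: about 3 N when shut, 7 N half-way and 11 N fully open (90 N/m); let go, it shuts again.
- gate_fin (a point): Centre of the top of the gate's black grip fin, 92 above the bench, moving with gate and tray. The fin is 14 thick along the sleeve's y, 30 long along its x, 32 tall, 77 behind the panel's face, on the middle of the gate, a dark steel plate 102 (x) x 100 (y) x 4. Nothing within 55 of it stands above the 63 mm rails. Under the sleeve's roof while the tray is in.
- divider (a point): Middle of the wall between the two pockets of the well, at deck height (55 above the bench); moves with the tray. The pocket on its -y side (right seen from the robot) holds the bronze lever pivot, the one on its +y side a grey diaphragm. Half-way open, the gate's right-hand (-y) edge stands over this wall to within a few mm.
- case: Bystander: loose turquoise second-stage case, round, 68 across, 42 high, with a black mouthpiece stub and a hose inlet. Origin under its middle, on the bench to the left of tray and sleeve.
- cover: Bystander: loose chrome cover, a disc 60 across, 16 high. Origin under its middle, on the bench to the right of the tray.
- grease: Bystander: loose small closed jar, 48 across, 50 high. Origin under its middle, on the bench to the right of the tray.

How it is judged:
By the outcome, as a careful person would: the job done as asked, in the order asked, and still so for the second after the job is handed in, while the arm keeps its last pose, push and grip.
It also fails if it takes over 45 s, if anything falls off the work surface, if the arm or the gripper's body presses on something with over 40 N, if the wrist force passes 120 N, or if a joint passes its speed limit or range.

## Working session

There is one attempt and no reset: what is moved stays moved. The work goes in short steps, Python scripts to look and compute and a tool call to move; the robot and the scene stay as the last step left them, time stands still between calls to the robot, and variables do not carry over. Pictures are saved under pics/ and viewed, at most 10 in all, crops included, and the job is handed in when it is done.

Besides the shell and the picture viewer there is one more tool, called after "Call:" by a JSON object that holds its "op" and its "data". play_rows: Moves the arm, as the interface text tells. Its arguments: {"type":"object","properties":{"motion":{"type":"array"},"fingers":{"type":"number"}},"required":["motion"]}

```bash
mkdir -p pics; ls; python3 - <<'E'
from plant import ctrl,cams
import cv2
for n in("side","top"):
    cv2.imwrite(f"pics/{n}0.png",cams.snapshot(n)); print(n,cams.get_calibration(n))
print(ctrl.get_obs())
E
```

```text
pics
side {'vertical_fov': 42.929275349468774, 'cx': 326.8448790992559, 'cy': 238.26341314084885, 'k1': -0.18428190719424614, 'position': array([0.08994459, 0.75442014, 0.74722435]), 'rotation': array([  53.60667786,    0.71951243, -146.91663279])}
top {'vertical_fov': 56.65863974497508, 'cx': 320.87461579024455, 'cy': 233.0116463594429, 'k1': -0.056548241204341515, 'position': array([0.5146582 , 0.01091246, 0.92524161]), 'rotation': array([  5.61521082,  -1.27306396, -89.06199311])}
{'clock': 0.1, 'joint_pos': array([-5.41964363e+01,  2.05870895e+01,  6.39171220e-01, -1.82245378e-02,
       -7.01367192e+01, -1.65076154e+01]), 'qvel': array([ 0.04564577, -0.05478673,  0.10960727,  0.02669383, -0.02437378,
        0.06068889]), 'tau': array([-1.60758365e-03, -5.84164596e+01,  2.93748593e+01,  7.01554388e+00,
        1.01484740e-02, -6.37810581e-05]), 'tool_pos': array([ 0.22288905, -0.63666815,  0.2257187 ]), 'orientation': array([ 1.79913983e+02, -7.62438086e-03, -1.60710251e+02]), 'force': array([-0.26367096, -0.63969465, -0.27173401]), 'moment': array([-0.03875097, -0.05782573,  0.03307816]), 'gripper_force': 0.0, 'opening': 0.08754383923900332}
```

View pics/top0.png

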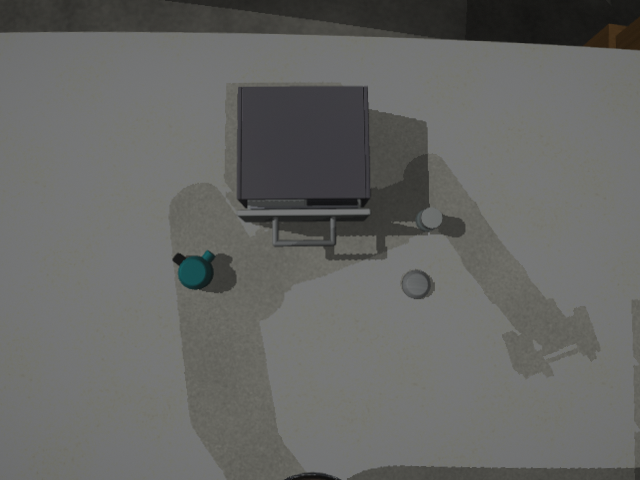

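View pics/side0.png

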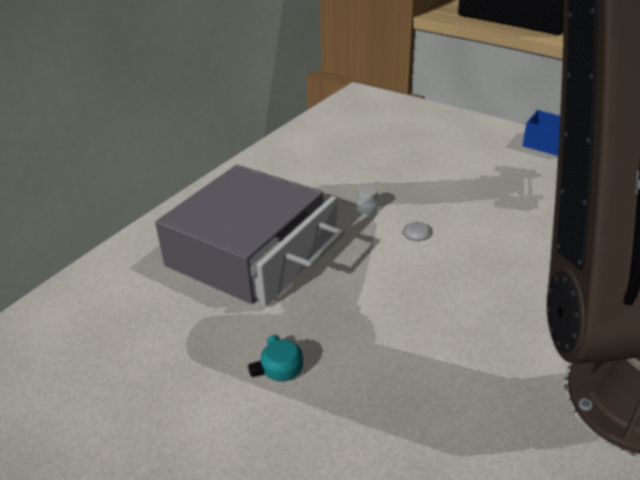

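The top view shows the sleeve roof at about (239–369, 87–200), the panel top edge at row 212 and the handle bar from (275,243) to (334,242). The case is at (195,271), the grease jar at (430,218) and the chrome cover at (416,284). The side view agrees: the tray is slightly out and the handle is free.

```bash
cat > h.py <<'E'
import numpy as np, cv2
from scipy.spatial.transform import Rotation as Ro
from plant import ctrl,cams
def cal(n):
    c=cams.get_calibration(n); f=240/np.tan(np.radians(c['vertical_fov']/2))
    return c,np.array([[f,0,c['cx']],[0,f,c['cy']],[0,0,1]]),np.array([c['k1'],0,0,0,0.]),Ro.from_euler('xyz',c['rotation'],degrees=True).as_matrix()
def plane(n,px,z):
    c,K,D,R=cal(n)
    u=cv2.undistortPointsIter(np.array(px,float).reshape(-1,1,2),K,D,None,None,(3,50,1e-10)).reshape(-1,2)
    d=np.c_[u[:,0],-u[:,1],-np.ones(len(u))]@R.T; p=c['position']
    return p+d*((z-p[2])/d[:,2])[:,None]
def proj(n,P):
    c,K,D,R=cal(n); q=(np.atleast_2d(P)-c['position'])@R; q[:,1:]*=-1
    return cv2.projectPoints(q,np.zeros(3),np.zeros(3),K,D)[0].reshape(-1,2)
E
python3 - <<'E'
from h import *
im=cv2.imread('pics/top0.png'); g=cv2.cvtColor(im,cv2.COLOR_BGR2GRAY)
for c in (285,300,320): print(c,g[196:252,c].tolist())
print(g[243,265:345].tolist())
r=plane('top',[(239,87),(367,87),(369,199.5),(238.5,199.5)],.108).round(4);print(r)
print('panel',plane('top',[(238,212),(369,211.5)],.104).round(4))
print('bar',plane('top',[(274,243),(335,242.5)],.08).round(4))
print('others',plane('top',[(195,271)],.042).round(3),plane('top',[(430,217)],.05).round(3),plane('top',[(416,284)],.016).round(3))
E
```

```text
285 [61, 60, 45, 58, 77, 68, 63, 63, 63, 62, 60, 58, 51, 79, 112, 116, 116, 117, 109, 73, 35, 36, 36, 36, 37, 42, 53, 59, 57, 57, 58, 59, 60, 60, 58, 81, 101, 102, 100, 98, 98, 99, 97, 86, 73, 82, 93, 94, 83, 65, 80, 101, 101, 102, 103, 103]
300 [61, 58, 46, 60, 77, 67, 62, 63, 63, 61, 57, 53, 41, 79, 115, 117, 117, 116, 106, 69, 34, 35, 35, 35, 35, 41, 54, 58, 57, 57, 57, 58, 59, 57, 56, 54, 55, 55, 81, 98, 97, 100, 99, 92, 78, 75, 80, 76, 64, 47, 78, 105, 104, 103, 104, 103]
320 [61, 57, 39, 23, 25, 23, 21, 21, 20, 41, 59, 52, 43, 85, 115, 116, 117, 116, 100, 63, 34, 35, 35, 32, 27, 44, 58, 58, 60, 60, 59, 58, 58, 59, 58, 57, 57, 56, 56, 59, 84, 103, 102, 91, 75, 77, 79, 74, 60, 50, 80, 105, 104, 102, 103, 105]
[99, 98, 98, 100, 102, 100, 99, 94, 102, 102, 95, 94, 94, 95, 94, 94, 94, 94, 94, 93, 94, 93, 93, 94, 92, 93, 94, 88, 91, 88, 86, 79, 77, 77, 75, 76, 76, 76, 76, 76, 76, 76, 75, 76, 74, 75, 76, 75, 75, 75, 74, 74, 74, 75, 75, 74, 73, 74, 74, 73, 73, 73, 74, 73, 73, 73, 73, 73, 69, 53, 45, 87, 106, 104, 103, 105, 105, 103, 101, 102]
[[ 0.8733  0.1554  0.108 ]
 [ 0.8793 -0.0901  0.108 ]
 [ 0.6598 -0.0947  0.108 ]
 [ 0.6549  0.1479  0.108 ]]
panel [[ 0.6321  0.1487  0.104 ]
 [ 0.6378 -0.0953  0.104 ]]
bar [[ 0.5773  0.0823  0.08  ]
 [ 0.5804 -0.0337  0.08  ]]
others [[0.522 0.24  0.042]] [[ 0.637 -0.225  0.05 ]] [[ 0.503 -0.204  0.016]]
```

```bash
python3 - <<'E'
import cv2
im=cv2.imread('pics/top0.png')[190:260,225:385]
cv2.imwrite('pics/c1.png',cv2.resize(im,None,fx=5,fy=5,interpolation=cv2.INTER_NEAREST))
E
```

```text
(no output)
```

View pics/c1.png

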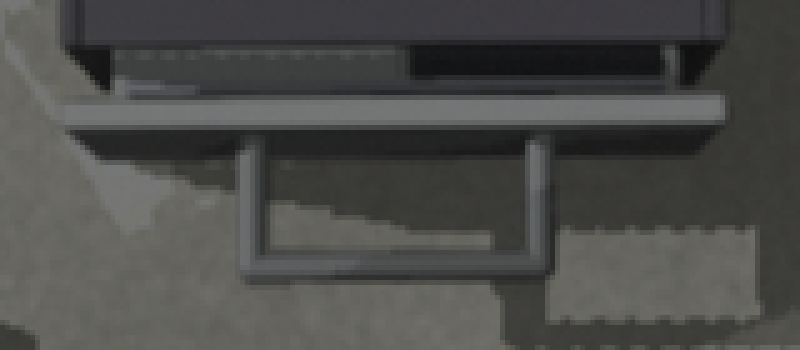

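The crop shows the bar level at about row 243, with the panel top spanning rows 209–215. The numbers agree with each other: bar at about (0.579, 0.025), panel face at x about 0.629, sleeve yaw about +1.3°, and the tray about 16 mm out. I'll turn the tool so the fingers close across the bar.

Call:
{"op": "play_rows", "data": {"motion": [{"rz":-1},{"rz":-1},{"rz":-1},{"rz":-1},{"rz":-1},{"rz":-1},{"rz":-1},{"rz":-1},{"rz":-1},{"rz":-1},{"rz":-1},{"rz":-1},{"rz":-1},{"rz":-1},{"rz":-1},{"rz":-1},{"rz":-1},{"rz":-1}], "fingers": -0.18}}

```text
$.motion[0]: bad value
```

Call:
{"op": "play_rows", "data": {"motion": [{"x":-1,"y":-0.57},{"x":-1,"y":-0.57},{"x":-1,"y":-0.57},{"x":-1,"y":-0.57},{"x":-1,"y":-0.57},{"x":-1,"y":-0.57},{"x":-1,"y":-0.57},{"x":-1,"y":-0.57},{"x":-1,"y":-0.57},{"x":-1,"y":-0.57},{"x":-1,"y":-0.57},{"x":-1,"y":-0.57},{"x":-1,"y":-0.57},{"x":-1,"y":-0.57},{"x":-1,"y":-0.57},{"x":-1,"y":-0.57},{"x":-1,"y":-0.57},{"x":-1,"y":-0.57},{"x":-1,"y":-0.57},{"x":-1,"y":-0.57}]}}

```text
$.motion[0]: bad value
```

Call:
{"op": "play_rows", "data": {"motion": [{"x":0,"y":0,"z":0,"rx":0,"ry":0,"rz":-1},{"x":0,"y":0,"z":0,"rx":0,"ry":0,"rz":-1}], "fingers": -0.18}}

```text
clock: 0.35
tool_pos: [0.2229, -0.6368, 0.226]
orientation: [179.9, 0.0, -152.6]
force: [0.5, 0.2, 0.5]
opening: 0.0731
gripper_force: 0.0
```

Call:
{"op": "play_rows", "data": {"motion": [{"x":0,"y":0,"z":0,"rx":0,"ry":0,"rz":-1},{"x":0,"y":0,"z":0,"rx":0,"ry":0,"rz":-1},{"x":0,"y":0,"z":0,"rx":0,"ry":0,"rz":-1},{"x":0,"y":0,"z":0,"rx":0,"ry":0,"rz":-1},{"x":0,"y":0,"z":0,"rx":0,"ry":0,"rz":-1},{"x":0,"y":0,"z":0,"rx":0,"ry":0,"rz":-1},{"x":0,"y":0,"z":0,"rx":0,"ry":0,"rz":-1},{"x":0,"y":0,"z":0,"rx":0,"ry":0,"rz":-1},{"x":0,"y":0,"z":0,"rx":0,"ry":0,"rz":-1},{"x":0,"y":0,"z":0,"rx":0,"ry":0,"rz":-1},{"x":0,"y":0,"z":0,"rx":0,"ry":0,"rz":-1},{"x":0,"y":0,"z":0,"rx":0,"ry":0,"rz":-1},{"x":0,"y":0,"z":0,"rx":0,"ry":0,"rz":-1},{"x":0,"y":0,"z":0,"rx":0,"ry":0,"rz":-1},{"x":0,"y":0,"z":0,"rx":0,"ry":0,"rz":-1},{"x":0,"y":0,"z":0,"rx":0,"ry":0,"rz":-1}]}}

```text
clock: 2.35
tool_pos: [0.2229, -0.6368, 0.226]
orientation: [180.0, 0.1, -88.6]
force: [-1.0, 0.8, 1.0]
opening: 0.0358
gripper_force: 0.0
```

Call:
{"op": "play_rows", "data": {"motion": [{"x":-1,"y":-0.57,"z":0,"rx":0,"ry":0,"rz":0},{"x":-1,"y":-0.57,"z":0,"rx":0,"ry":0,"rz":0},{"x":-1,"y":-0.57,"z":0,"rx":0,"ry":0,"rz":0},{"x":-1,"y":-0.57,"z":0,"rx":0,"ry":0,"rz":0},{"x":-1,"y":-0.57,"z":0,"rx":0,"ry":0,"rz":0},{"x":-1,"y":-0.57,"z":0,"rx":0,"ry":0,"rz":0},{"x":-1,"y":-0.57,"z":0,"rx":0,"ry":0,"rz":0},{"x":-1,"y":-0.57,"z":0,"rx":0,"ry":0,"rz":0},{"x":-1,"y":-0.57,"z":0,"rx":0,"ry":0,"rz":0},{"x":-1,"y":-0.57,"z":0,"rx":0,"ry":0,"rz":0},{"x":-1,"y":-0.57,"z":0,"rx":0,"ry":0,"rz":0},{"x":-1,"y":-0.57,"z":0,"rx":0,"ry":0,"rz":0},{"x":-1,"y":-0.57,"z":0,"rx":0,"ry":0,"rz":0},{"x":-1,"y":-0.57,"z":0,"rx":0,"ry":0,"rz":0},{"x":-1,"y":-0.57,"z":0,"rx":0,"ry":0,"rz":0},{"x":-1,"y":-0.57,"z":0,"rx":0,"ry":0,"rz":0},{"x":-1,"y":-0.57,"z":0,"rx":0,"ry":0,"rz":0},{"x":-1,"y":-0.57,"z":0,"rx":0,"ry":0,"rz":0},{"x":-1,"y":-0.57,"z":0,"rx":0,"ry":0,"rz":0},{"x":-1,"y":-0.57,"z":0,"rx":0,"ry":0,"rz":0}]}}

```text
clock: 4.85
tool_pos: [0.4967, -0.1298, 0.2263]
orientation: [180.0, 0.0, -88.7]
force: [0.9, 0.1, 0.3]
opening: 0.0361
gripper_force: 0.0
```

Call:
{"op": "play_rows", "data": {"motion": [{"x":-0.87,"y":-0.49,"z":0,"rx":0,"ry":0,"rz":0},{"x":-0.87,"y":-0.49,"z":0,"rx":0,"ry":0,"rz":0},{"x":-0.87,"y":-0.49,"z":0,"rx":0,"ry":0,"rz":0},{"x":-0.87,"y":-0.49,"z":0,"rx":0,"ry":0,"rz":0},{"x":-0.87,"y":-0.49,"z":0.8,"rx":0,"ry":0,"rz":0},{"x":-0.87,"y":-0.49,"z":0.8,"rx":0,"ry":0,"rz":0},{"x":-0.87,"y":-0.49,"z":0.8,"rx":0,"ry":0,"rz":0},{"x":0,"y":0,"z":0.8,"rx":0,"ry":0,"rz":0},{"x":0,"y":0,"z":0.8,"rx":0,"ry":0,"rz":0},{"x":0,"y":0,"z":0.4,"rx":0,"ry":0,"rz":0},{"x":0,"y":0,"z":0.2,"rx":0,"ry":0,"rz":0}]}}

```text
clock: 6.22
tool_pos: [0.579, 0.0236, 0.111]
orientation: [180.0, -0.0, -88.7]
force: [0.0, 0.4, 0.3]
opening: 0.0359
gripper_force: 0.0
```

```bash
python3 - <<'E'
from h import *
im=cams.snapshot('side');cv2.imwrite('pics/s1.png',im)
cv2.imwrite('pics/s1c.png',cv2.resize(im[130:330,200:440],None,fx=3,fy=3))
print(ctrl.get_obs()['tool_pos'])
E
```

```text
[0.57887067 0.02348741 0.11079975]
```

View pics/s1c.png

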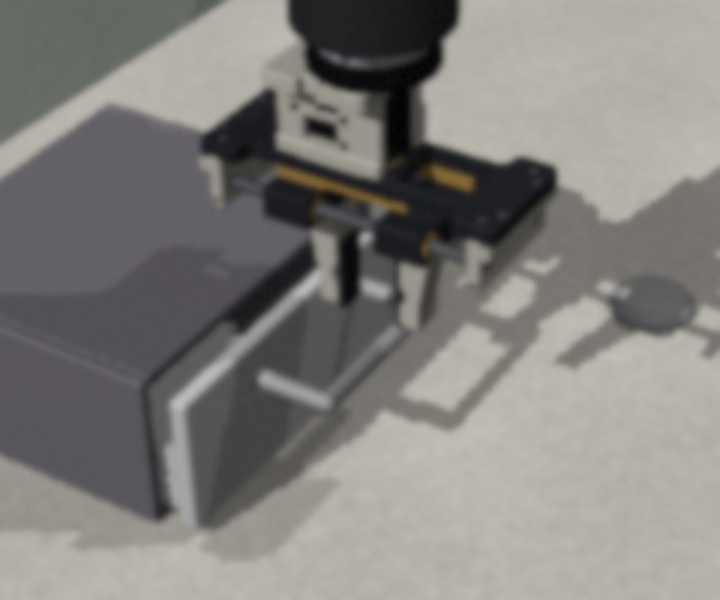

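The fingers straddle the bar: the inner one is at about crop (340,300), between bar and panel, and the outer one at (412,320), just above and outside the bar. I'll go down 50 mm and grip.

Call:
{"op": "play_rows", "data": {"motion": [{"x":0,"y":0,"z":0.5,"rx":0,"ry":0,"rz":0},{"x":0,"y":0,"z":0.5,"rx":0,"ry":0,"rz":0},{"x":0,"y":0,"z":0.5,"rx":0,"ry":0,"rz":0},{"x":0,"y":0,"z":0.5,"rx":0,"ry":0,"rz":0}]}}

```text
clock: 6.78
tool_pos: [0.5788, 0.0233, 0.0606]
orientation: [180.0, -0.0, -88.7]
force: [-0.0, 0.4, 0.3]
opening: 0.0356
gripper_force: 0.0
```

Call:
{"op": "play_rows", "data": {"motion": [{"x":0,"y":0,"z":0,"rx":0,"ry":0,"rz":0},{"x":0,"y":0,"z":0,"rx":0,"ry":0,"rz":0},{"x":0,"y":0,"z":0,"rx":0,"ry":0,"rz":0},{"x":0,"y":0,"z":0,"rx":0,"ry":0,"rz":0},{"x":0,"y":0,"z":0,"rx":0,"ry":0,"rz":0}], "fingers": -1}}

```text
clock: 7.4
tool_pos: [0.5793, 0.0235, 0.062]
orientation: [-179.9, 0.0, -88.7]
force: [0.1, 0.3, 1.9]
opening: 0.0108
gripper_force: 30.0
```

Call:
{"op": "play_rows", "data": {"motion": [{"x":0,"y":0.3,"z":0,"rx":0,"ry":0,"rz":0},{"x":0,"y":0.5,"z":0,"rx":0,"ry":0,"rz":0},{"x":0,"y":0.5,"z":0,"rx":0,"ry":0,"rz":0},{"x":0,"y":0.5,"z":0,"rx":0,"ry":0,"rz":0},{"x":0,"y":0.5,"z":0,"rx":0,"ry":0,"rz":0},{"x":0,"y":0.5,"z":0,"rx":0,"ry":0,"rz":0},{"x":0,"y":0.5,"z":0,"rx":0,"ry":0,"rz":0},{"x":0,"y":0.5,"z":0,"rx":0,"ry":0,"rz":0},{"x":0,"y":0.5,"z":0,"rx":0,"ry":0,"rz":0},{"x":0,"y":0.3,"z":0,"rx":0,"ry":0,"rz":0},{"x":0,"y":0,"z":0,"rx":0,"ry":0,"rz":0}]}}

```text
clock: 8.78
tool_pos: [0.4619, 0.0201, 0.0619]
orientation: [179.9, -0.0, -88.7]
force: [-3.1, -1.4, 10.3]
opening: 0.0108
gripper_force: 30.0
```

Call:
{"op": "play_rows", "data": {"motion": [{"x":0,"y":0.1,"z":0,"rx":0,"ry":0,"rz":0},{"x":0,"y":0.1,"z":0,"rx":0,"ry":0,"rz":0},{"x":0,"y":0.1,"z":0,"rx":0,"ry":0,"rz":0},{"x":0,"y":0.1,"z":0,"rx":0,"ry":0,"rz":0}]}}

```text
clock: 9.28
tool_pos: [0.4532, 0.0199, 0.062]
orientation: [180.0, -0.0, -88.7]
force: [4.2, -6.5, 5.8]
opening: 0.011
gripper_force: 30.0
```

Call:
{"op": "play_rows", "data": {"motion": [{"x":0,"y":0.1,"z":0,"rx":0,"ry":0,"rz":0},{"x":0,"y":0.1,"z":0,"rx":0,"ry":0,"rz":0}]}}

```text
clock: 9.52
tool_pos: [0.452, 0.0201, 0.0622]
orientation: [-179.6, -0.0, -88.6]
force: [29.6, -20.5, -23.4]
opening: 0.0108
gripper_force: 30.0
```

Call:
{"op": "play_rows", "data": {"motion": [{"x":0,"y":0.08,"z":0,"rx":0,"ry":0,"rz":0},{"x":0,"y":0.0,"z":0,"rx":0,"ry":0,"rz":0}]}}

```text
clock: 9.78
tool_pos: [0.452, 0.0202, 0.0622]
orientation: [-179.5, -0.0, -88.6]
force: [32.9, -20.4, -24.2]
opening: 0.0108
gripper_force: 30.0
```

The tray hit its stop after about 127 mm of travel, with the force rising to about 33 N. I'll release, rise and look.

Call:
{"op": "play_rows", "data": {"motion": [{"x":0,"y":-0.1,"z":0,"rx":0,"ry":0,"rz":0},{"x":0,"y":0,"z":0,"rx":0,"ry":0,"rz":0},{"x":0,"y":0,"z":0,"rx":0,"ry":0,"rz":0}], "fingers": -0.25}}

```text
clock: 10.15
tool_pos: [0.4481, 0.0203, 0.0612]
orientation: [179.9, -0.0, -88.7]
force: [-1.0, -0.1, -0.4]
opening: 0.0313
gripper_force: 0.0
```

Call:
{"op": "play_rows", "data": {"motion": [{"x":0,"y":0,"z":-0.6,"rx":0,"ry":0,"rz":0},{"x":0,"y":0,"z":-1,"rx":0,"ry":0,"rz":0},{"x":0,"y":0,"z":-1,"rx":0,"ry":0,"rz":0},{"x":0,"y":0,"z":-1,"rx":0,"ry":0,"rz":0},{"x":0,"y":0,"z":-1,"rx":0,"ry":0,"rz":0},{"x":1,"y":0,"z":-1,"rx":0,"ry":0,"rz":-1},{"x":1,"y":0,"z":0,"rx":0,"ry":0,"rz":-1},{"x":1,"y":0,"z":0,"rx":0,"ry":0,"rz":-1},{"x":1,"y":0,"z":0,"rx":0,"ry":0,"rz":-1},{"x":1,"y":0,"z":0,"rx":0,"ry":0,"rz":-1},{"x":1,"y":0,"z":0,"rx":0,"ry":0,"rz":-1},{"x":1,"y":0,"z":0,"rx":0,"ry":0,"rz":-1},{"x":1,"y":0,"z":0,"rx":0,"ry":0,"rz":-1},{"x":0,"y":0,"z":0,"rx":0,"ry":0,"rz":-1},{"x":0,"y":0,"z":0,"rx":0,"ry":0,"rz":-1},{"x":0,"y":0,"z":0,"rx":0,"ry":0,"rz":-1},{"x":0,"y":0,"z":0,"rx":0,"ry":0,"rz":-1},{"x":0,"y":0,"z":0,"rx":0,"ry":0,"rz":-1},{"x":0,"y":0,"z":0,"rx":0,"ry":0,"rz":-1}]}}

```text
clock: 12.52
tool_pos: [0.5007, -0.1694, 0.2012]
orientation: [180.0, 0.1, -32.6]
force: [0.0, -0.0, 0.0]
opening: 0.0329
gripper_force: 0.0
```

```bash
python3 - <<'E'
from h import *
im=cams.snapshot('top');cv2.imwrite('pics/t2.png',im)
cv2.imwrite('pics/s2.png',cams.snapshot('side'))
o=ctrl.get_obs();print(o['tool_pos'],o['orientation'],o['joint_pos'])
E
```

```text
[ 0.50083111 -0.16949587  0.20125643] [ 1.79992357e+02  5.91206330e-02 -3.26407106e+01] [ 2.55067066e+00  7.89356002e+00 -1.97797375e+01 -3.14042184e-02
 -6.23794262e+01  5.48231949e+01]
```

View pics/t2.png

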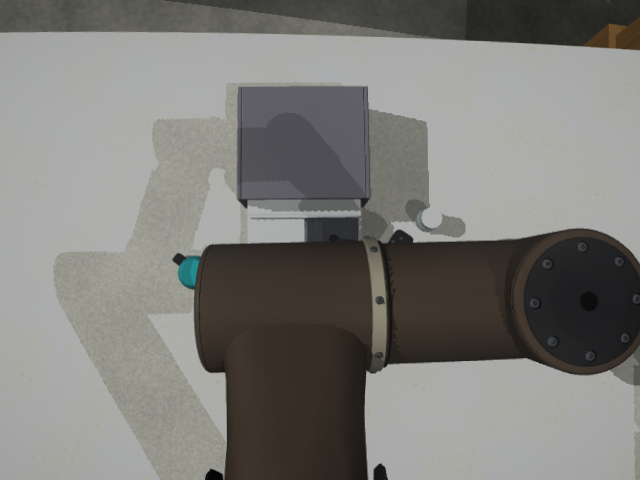

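The top view is blocked by the arm. Only the sleeve, part of the dark gate near (330,230) and the rail are visible, so I'll check the side view.

```bash
python3 - <<'E'
from h import *
im=cv2.imread('pics/s2.png')
cv2.imwrite('pics/s2c.png',cv2.resize(im[140:390,140:460],None,fx=2.4,fy=2.4))
E
```

```text
(no output)
```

View pics/s2c.png

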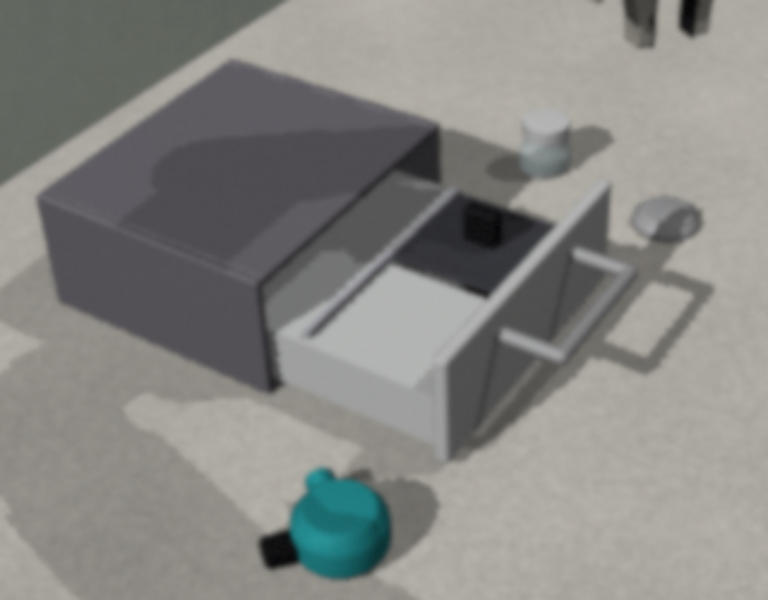

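The side view shows the tray fully out and the other things unmoved. The black fin stands on the dark gate at about crop (483,223), which is full-image pixel (341,233). I'll measure the fin.

```bash
python3 - <<'E'
from h import *
im=cv2.imread('pics/s2.png');g=cv2.cvtColor(im,cv2.COLOR_BGR2GRAY)
print(g[218:250,328:356])
m=(g<22).astype(np.uint8); m[:200]=0;m[270:]=0;m[:,:310]=0;m[:,380:]=0
n,l,s,c=cv2.connectedComponentsWithStats(m);print(s,c)
i=1+np.argmax(s[1:,4]);print(plane('side',[c[i]],.076),plane('side',[c[i]],.08))
# predicted corners of a fin at a candidate
yw=np.radians(1.35);ex=np.array([np.cos(yw),np.sin(yw),0]);ey=np.array([-ex[1],ex[0],0])
p=plane('side',[c[i]],.076)[0]
print(proj('side',[p+sx*.015*ex+sy*.007*ey+sz*.016*np.array([0,0,1]) for sz in(1,-1) for sx in(-1,1) for sy in(-1,1)]).round(1))
# panel top corners
print(plane('side',[(140+608/2.4,140+187/2.4),(140+440/2.4,140+357/2.4)],.104))
E
```

```text
[[124 119 113 109 109 111 111 110 109 109 109 110 111 111 111 112 111 113
  111 112 113 111 111 110 111 111 109 113]
 [128 117 104  96  98 105 107 108 108 108 109 110 111 110 112 110 109 111
  112 112 111 111 110 110 110 110 111 117]
 [120 104  85  76  81  89  98 101 103 106 107 110 111 111 111 111 109 111
  111 112 112 111 110 110 111 111 114 126]
 [104  81  65  58  61  72  82  86  90  96 100 104 108 109 110 109 109 109
  111 111 111 109 108 110 112 116 123 138]
 [ 83  64  52  48  49  55  59  64  67  75  81  89  97 100 103 105 105 109
  109 109 109 109 108 110 117 129 142 155]
 [ 64  51  47  46  45  45  47  45  46  49  57  67  77  82  87  93  99 103
  106 108 109 109 111 114 126 146 158 165]
 [ 51  46  45  45  44  44  41  35  31  31  34  43  51  57  64  73  80  89
   96 100 104 108 110 117 134 154 165 167]
 [ 47  46  46  45  44  39  34  26  23  21  22  28  30  36  42  49  57  65
   73  81  89  97 103 116 137 155 158 158]
 [ 46  45  47  45  42  35  29  24  20  22  18  21  22  24  27  28  35  43
   49  57  66  75  83 100 124 138 139 139]
 [ 45  47  45  43  39  32  27  23  25  22  24  
[... 2494 characters left out ...]
 54  56  54  54  56  55  56  58]
 [ 54  55  54  54  54  54  54  54  54  53  55  54  56  54  55  56  56  54
   55  54  54  54  53  56  54  55  60  70]]
[[     0      0    640    480 307027]
 [   336    225      4      2      4]
 [   341    227      4      2      6]
 [   334    228     15     15    163]] [[319.48768675 239.50273103]
 [337.5        225.75      ]
 [342.33333333 227.5       ]
 [341.41104294 235.13496933]]
[[ 0.57647635 -0.0267418   0.076     ]] [[ 0.57357698 -0.02208665  0.08      ]]
[[350.3 228.7]
 [346.5 232.5]
 [336.4 223.9]
 [332.5 227.6]
 [350.2 242.5]
 [346.4 246.4]
 [336.5 237.7]
 [332.7 241.5]]
[[ 0.5031186  -0.0916368   0.104     ]
 [ 0.50358618  0.1445785   0.104     ]]
```

```bash
python3 - <<'E'
from h import *
im=cv2.imread('pics/t2.png')
cv2.imwrite('pics/t2c.png',cv2.resize(im[195:255,230:380],None,fx=5,fy=5,interpolation=cv2.INTER_NEAREST))
print('gate L/R edges',plane('top',[(304.5,230),(357,230)],.06).round(4))
i0=cv2.imread('pics/top0.png')
print('t0 gate edge',plane('top',[(307,202)],.06).round(4))
for z,q in((.092,[(346,232),(333.3,228)]),(.06,[(345.5,242.5),(333.3,239)])):print(plane('side',q,z).round(4))
E
```

```text
gate L/R edges [[ 0.6054  0.0252  0.06  ]
 [ 0.6073 -0.0776  0.06  ]]
t0 gate edge [[0.6608 0.0214 0.06  ]]
[[ 0.5629 -0.0209  0.092 ]
 [ 0.5895 -0.0192  0.092 ]]
[[ 0.5691 -0.0295  0.06  ]
 [ 0.5945 -0.0267  0.06  ]]
```

View pics/t2c.png

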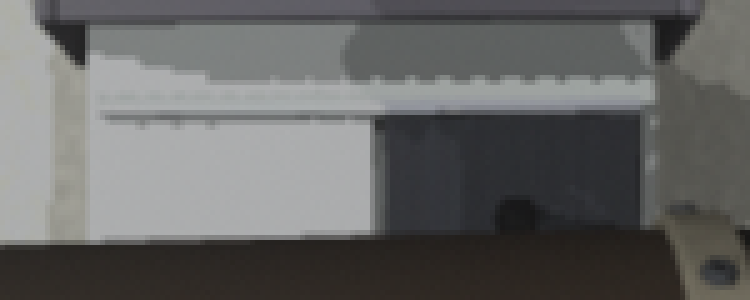

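The crop shows the gate from col 307 to 358, its back edge at row 218, and the fin's back end at cols 329.5–338, row 234.6.

```bash
python3 - <<'E'
from h import *
print(plane('top',[(307,230),(358.2,230),(332,218)],.06).round(4))
print('fin back',plane('top',[(329.5,236),(338,236),(333.7,234.6)],.092).round(4))
E
```

```text
[[ 0.6055  0.0203  0.06  ]
 [ 0.6073 -0.08    0.06  ]
 [ 0.63   -0.0283  0.06  ]]
fin back [[ 0.5915 -0.0226  0.092 ]
 [ 0.5918 -0.0386  0.092 ]
 [ 0.5943 -0.0304  0.092 ]]
```

The fin centre is about (0.579, −0.029). The gate back edge minus 51 mm and the fin's own back end minus 15 mm give the same x. I'll turn to yaw 1.35° and move above it.

Call:
{"op": "play_rows", "data": {"motion": [{"x":0,"y":0,"z":0,"rx":0,"ry":0,"rz":-1},{"x":0,"y":0,"z":0,"rx":0,"ry":0,"rz":-1},{"x":0,"y":0,"z":0,"rx":0,"ry":0,"rz":-1},{"x":0,"y":0,"z":0,"rx":0,"ry":0,"rz":-1},{"x":0,"y":0,"z":0,"rx":0,"ry":0,"rz":-1},{"x":0,"y":0,"z":0,"rx":0,"ry":0,"rz":-1},{"x":0,"y":0,"z":0,"rx":0,"ry":0,"rz":-1},{"x":0,"y":0,"z":0,"rx":0,"ry":0,"rz":-1},{"x":0,"y":0,"z":0,"rx":0,"ry":0,"rz":-0.5},{"x":0.54,"y":-0.92,"z":0,"rx":0,"ry":0,"rz":0},{"x":0.54,"y":-0.92,"z":0,"rx":0,"ry":0,"rz":0},{"x":0.54,"y":-0.93,"z":0,"rx":0,"ry":0,"rz":0},{"x":0.54,"y":-0.93,"z":0,"rx":0,"ry":0,"rz":0},{"x":0.55,"y":-0.92,"z":0,"rx":0,"ry":0,"rz":0},{"x":0.55,"y":-0.93,"z":0,"rx":0,"ry":0,"rz":0},{"x":0,"y":0,"z":1,"rx":0,"ry":0,"rz":0},{"x":0,"y":0,"z":1,"rx":0,"ry":0,"rz":0},{"x":0,"y":0,"z":1,"rx":0,"ry":0,"rz":0},{"x":0,"y":0,"z":0.6,"rx":0,"ry":0,"rz":0}], "fingers": 0.14}}

```text
clock: 15.0
tool_pos: [0.5797, -0.029, 0.1102]
orientation: [180.0, 0.1, 1.3]
force: [-0.2, -0.1, -0.4]
opening: 0.0501
gripper_force: 0.0
```

```bash
python3 - <<'E'
from h import *
im=cams.snapshot('side')
cv2.imwrite('pics/s3c.png',cv2.resize(im[140:310,240:440],None,fx=3.5,fy=3.5))
o=ctrl.get_obs();print(o['tool_pos'],o['orientation'],o['opening'])
E
```

```text
[ 0.57883115 -0.02914506  0.10864485] [179.97817577   0.20265738   1.26971839] 0.04975499759209485
```

View pics/s3c.png

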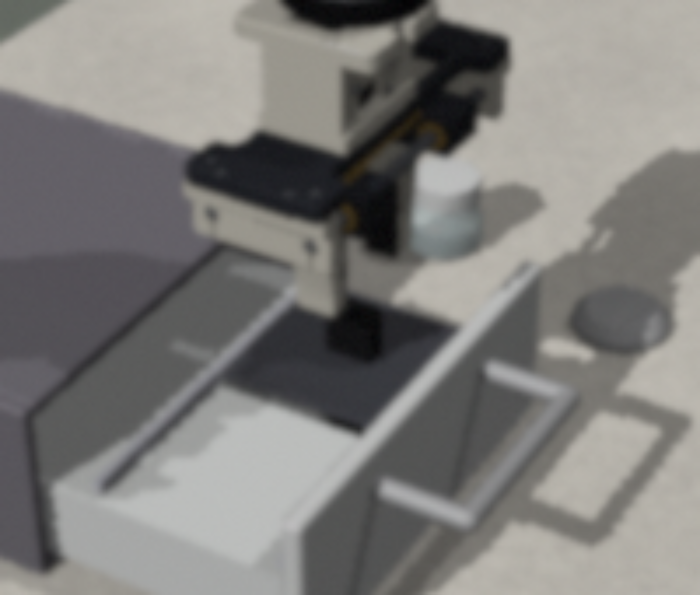

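The fingers straddle the fin (crop 355,325) with clear space on both sides. I'll go down 40 mm and close.

Call:
{"op": "play_rows", "data": {"motion": [{"x":0,"y":0,"z":0.5,"rx":0,"ry":0,"rz":0},{"x":0,"y":0,"z":0.5,"rx":0,"ry":0,"rz":0},{"x":0,"y":0,"z":0.4,"rx":0,"ry":0,"rz":0},{"x":0,"y":0,"z":0.2,"rx":0,"ry":0,"rz":0}]}}

```text
clock: 15.55
tool_pos: [0.5797, -0.0295, 0.0709]
orientation: [180.0, 0.0, 1.3]
force: [-0.2, 0.3, -0.3]
opening: 0.0505
gripper_force: 0.0
```

Call:
{"op": "play_rows", "data": {"motion": [{"x":0,"y":0,"z":0,"rx":0,"ry":0,"rz":0},{"x":0,"y":0,"z":0,"rx":0,"ry":0,"rz":0},{"x":0,"y":0,"z":0,"rx":0,"ry":0,"rz":0},{"x":0,"y":0,"z":0,"rx":0,"ry":0,"rz":0},{"x":0,"y":0,"z":0,"rx":0,"ry":0,"rz":0},{"x":0,"y":0,"z":0,"rx":0,"ry":0,"rz":0}], "fingers": -1}}

```text
clock: 16.3
tool_pos: [0.58, -0.0294, 0.0718]
orientation: [-180.0, -0.0, 1.3]
force: [-1.0, 0.9, 2.3]
opening: 0.0138
gripper_force: 30.0
```

Call:
{"op": "play_rows", "data": {"motion": [{"x":0,"y":-0.3,"z":0,"rx":0,"ry":0,"rz":0},{"x":0,"y":-0.3,"z":0,"rx":0,"ry":0,"rz":0},{"x":0,"y":-0.3,"z":0,"rx":0,"ry":0,"rz":0},{"x":0,"y":-0.3,"z":0,"rx":0,"ry":0,"rz":0},{"x":0,"y":-0.3,"z":0,"rx":0,"ry":0,"rz":0},{"x":0,"y":-0.3,"z":0,"rx":0,"ry":0,"rz":0},{"x":0,"y":0,"z":0,"rx":0,"ry":0,"rz":0},{"x":0,"y":0,"z":0,"rx":0,"ry":0,"rz":0}]}}

```text
clock: 17.3
tool_pos: [0.5787, 0.0154, 0.0718]
orientation: [179.9, 0.0, 1.3]
force: [-0.0, -6.7, 4.2]
opening: 0.0138
gripper_force: 30.0
```

```bash
python3 - <<'E'
from h import *
im=cams.snapshot('side');cv2.imwrite('pics/s4.png',im)
cv2.imwrite('pics/s4c.png',cv2.resize(im[170:320,250:410],None,fx=4,fy=4,interpolation=cv2.INTER_CUBIC))
o=ctrl.get_obs();print(o['tool_pos'],o['force'],o['gripper_force'])
E
```

```text
[0.57874112 0.01537334 0.0717975 ] [-0.01395701 -6.53231626  4.34720154] 29.994897544384003
```

View pics/s4c.png

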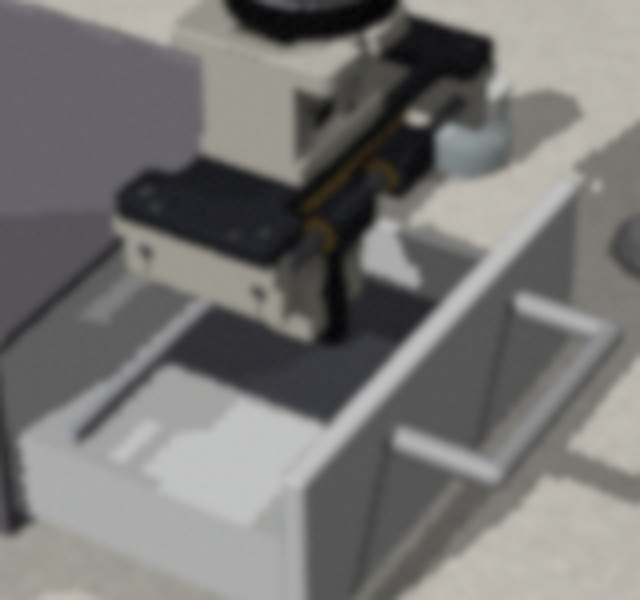

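The gate has slid left with the fin still held, its left edge running from crop (165,362) to (325,418). The 6.6 N reaction matches the spring at half-way. One numeric check of the edge, then I'll hand in.

```bash
python3 - <<'E'
from h import *
a=lambda x,y:(250+x/4,170+y/4)
print('edge',plane('side',[a(165,362),a(325,418)],.06).round(4))
print('before',plane('side',[(140+400/2.4,140+262/2.4),(140+487/2.4,140+293/2.4)],.06).round(4))
print('panel corners',plane('side',[a(580,180),a(290,482)],.104).round(4))
o=ctrl.get_obs();print(o['tool_pos'],o['force'],o['clock'])
E
```

```text
edge [[0.6237 0.0691 0.06  ]
 [0.541  0.0637 0.06  ]]
before [[0.6193 0.0263 0.06  ]
 [0.5421 0.0231 0.06  ]]
panel corners [[ 0.505  -0.1018  0.104 ]
 [ 0.5024  0.1488  0.104 ]]
[0.57874112 0.01537334 0.0717975 ] [-0.01395701 -6.53231626  4.34720154] 17.35
```

```bash
python3 -c "
from plant import workorder;print(workorder.close_job())"
```

```text
the job is handed in; nothing more can be done
None
```

I pulled the tray out to its stop, slid the gate about 45 mm open and handed the job in with the gripper still holding it there (17.4 s on the clock, no verdict returned). I confirmed the half-way position from the arm's travel and the spring force, because the arm blocked a direct view of the divider.

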